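# Tip fossil nodules into the examination dish

## Task

Lift the white cup of fossil nodules out of its slanted wire rest and, from close above, gently tip all six nodules into the steel dish on the light plate. Then put the empty cup back in its rest the way it was, slid fully home against the foot, leaving the dish where it stands and the other things alone.

Things in the scene. Friction and masses are not known exactly. Their poses are not given: they have to be found in the camera images.
- cup: white plastic straight-sided cup, 58 mm outside diameter, 90 mm tall, wall 3 mm, floor 4 mm, about 90 g empty; origin at the centre of its underside, z along its axis to the open mouth. At the start it lies in the rest, its mouth leaning 40 degrees from vertical towards the rest's +x, holding six nodules in its lower half
- cup_rim (a point): centre of the cup's mouth, 90 mm up its axis
- cup_mid (a point): point on the cup's axis 48 mm above its underside, a good height to grip it across its 58 mm diameter
- rest: fixed slanted wire cup rest on a base 130 x 85 mm, 90 mm tall: two 10 mm steel rods (y = -17 and +17 mm, 72 mm long) rise at 40 degrees from vertical towards its +x and carry the cup; a 44 mm wide foot plate square to the rods stops the cup's bottom. Open above, at -x and both flanks. Origin at table level, 45 mm below the seat; x points the way the mouth leans, z up
- rest_seat (a point): where the centre of the cup's underside lies when the cup is fully home in the rest (45 mm above the rest's origin)
- rest_mouth (a point): where the centre of the cup's mouth lies when the cup is fully home (90 mm from rest_seat along the slant)
- plate: fixed light plate, square 180 x 180 mm, 12 mm thick, black frame with a white top; origin at the centre of its underside on the table
- dish: loose open round steel dish on the light plate, rim 140 mm across outside, foot 100 mm across, 48 mm tall, wall 3 mm, floor 4 mm, 350 g; origin at the centre of its underside, z up
- jar: bystander: closed specimen jar, 60 mm across, 90 mm tall; origin at the centre of its underside
- mouse: bystander: black computer mouse, 62 x 110 mm, 34 mm tall; origin at the centre of its underside
- slab: bystander: flat stone slab with a coiled fossil, 100 x 120 mm, 23 mm thick; origin at the centre of its underside
- nodule0: one of the six stony brown fossil nodules, lumpy balls about 22 mm across, 14 g; origin at its centre
- nodule1: one of the six stony brown fossil nodules, lumpy balls about 22 mm across, 14 g; origin at its centre
- nodule2: one of the six stony brown fossil nodules, lumpy balls about 22 mm across, 14 g; origin at its centre
- nodule3: one of the six stony brown fossil nodules, lumpy balls about 22 mm across, 14 g; origin at its centre
- nodule4: one of the six stony brown fossil nodules, lumpy balls about 22 mm across, 14 g; origin at its centre
- nodule5: one of the six stony brown fossil nodules, lumpy balls about 22 mm across, 14 g; origin at its centre
Mind the look-alikes: they are no part of the job. What is meant by the rest is not pink, and is the larger of those in its own colour. What is meant by the dish is not blue, and is the larger of those in its own colour.

How it is judged (in metres and radians):
On the way, in this order (a step that is already met when the one before it is completed fails the run):
1. the cup is lifted clear of its rest with all six nodules in it (distance between cup and rest_seat above 0.06 m and contact force between the fingers and cup above 0.5 N and distance between each of nodule0, nodule1, nodule2, nodule3, nodule4, nodule5 and cup_mid below 0.055 m), for 0.1 s.
2. the held cup is tipped over the dish (angle between cup's own z axis and vertical above 1.2 rad and horizontal distance between cup_rim and dish below 0.09 m and z of cup_rim in the frame of dish above 0.03 m and contact force between the fingers and cup above 0.5 N), for 0.05 s.
3. all six nodules are in the dish (horizontal distance between each of nodule0, nodule1, nodule2, nodule3, nodule4, nodule5 and dish below 0.07 m and z of nodule0 in the frame of dish between 0 and 0.05 m and z of nodule1 in the frame of dish between 0 and 0.05 m and z of nodule2 in the frame of dish between 0 and 0.05 m and z of nodule3 in the frame of dish between 0 and 0.05 m and z of nodule4 in the frame of dish between 0 and 0.05 m and z of nodule5 in the frame of dish between 0 and 0.05 m), for 0.2 s.
At the end, for the whole second after the job is handed in: all six nodules lie in the dish, which stands flat within 30 mm of where it was; the cup lies released in its rest, its underside within 10 mm of the seat and its mouth within 15 mm of where it was; all at rest (all of step 3 and distance between cup and rest_seat below 0.01 m and distance between cup_rim and rest_mouth below 0.015 m and distance of dish from where it was at the start of the episode below 0.03 m and angle between dish's own z axis and vertical below 0.1 rad and linear speed of cup below 0.02 m/s and linear speed of each of nodule0, nodule1, nodule2, nodule3, nodule4, nodule5 below 0.05 m/s); the robot touches nothing.
It fails at once if a nodule falls hard (faster than 2 m/s, as from 200 mm) (linear speed of any of nodule0, nodule1, nodule2, nodule3, nodule4, nodule5 above 2 m/s).
It fails at once if a bystander (jar, mouse, slab) is moved more than 20 mm (distance of any of jar, mouse, slab from where it was at the start of the episode above 0.02 m).
It also fails if it takes over 58 s, if anything falls off the work surface, if the arm or the gripper's body presses on something with over 40 N, if the wrist force passes 120 N, or if a joint passes its speed limit or range.

## Robot

A 6-joint arm with a two-finger parallel gripper is mounted at the origin on the work surface. World frame = base frame: x ahead of the robot, y to its left, z up, the work surface at z = 0. Lengths are in mm, angles in rad, forces in N, time in s.
With the tool pointing down it reaches from about 350 to 875 mm from the base axis. Payload 4.2 kg.
Tool frame: the origin (TCP) lies on the mounting face of the last link; the fingertips stand 173 mm ahead of it and the grasp point (between the pads) lies 155 mm ahead of it; z points along the fingers, y is the line along which they close (so a half turn about z gives the same grasp; the last joint's range is limited). The gripper opens to 85 mm and grips with 20 to 120 N. Pads are 22 mm wide; open, the fingers measure 114 mm over their backs; the gripper's body (76 mm by 85 mm) begins 54 mm behind the grasp point. The pads swing forward as they close: fully open they stand 13 mm farther back than shut.
Start: joints at [1.528, 0.385, 0.008, 0, -1.194, -0.259], TCP at [185.742, 596.741, 404.712] pointing down, gripper open.
Joint ranges: [-3.14, 3.14], [-1.21, 2.06], [-1.07, 1.41], [-3.16, 2.05], [-2.99, -0.16], [-3.1, 3.1]. Speed limits (rad/s): [2.79, 2.79, 3.14, 3.14, 3.14, 3.14].

## Interface

Orientations are given as a unit quaternion [x, y, z, w].
In Python, from bench import arm gives the robot as it stands. The module is installed in compiled form; this text tells all that it offers.
- The arm moves only by the tool move_arm, never from a script. Its arguments are lists of equal length, an entry for each row: "fingers": the finger opening in mm, from 0 to 85.4; "travel": the shift along the tool's x, y, z in mm, a list of three; "dr": the turn, a rotation vector about the tool's x, y, z in rad, a list of three. A call has 1 to 10 rows; each row is the pose to reach, as a shift and turn from the pose commanded when the call began, along the tool's axes at that moment; what a row does not reach only later rows make up. A row lasts 1/10 s, in which the tool goes at most 50 mm and 8.59 degrees, less where a joint would pass 70% of its speed; a pose out of reach is approached as far as the arm can. A call with a gripper value outside its range is refused whole. The fingers move at their own pace and stop on an object; the grip force is fixed at half the most. Time passes only in rows, so rows that repeat a pose let the fingers close. It gives the time, the measured TCP pose, the force, the opening and the grip force at its end, in the units of the state.
- arm.read_state(): the state, without advancing time (a new reading comes with each control period).
- arm.get_image(name): name is "scene" or "top" or "wrist"; returns the picture (480x640x3 uint8, red, green, blue); there is no depth.
- arm.camera_model(name): a dict with "intrinsics" (3x3 intrinsics, pixels), "k1" (the pictures are not rectified: a ray, as slopes to the right and down, at radius r is drawn at 1 + k1 r^2 times it, then the intrinsics apply), "pose" (4x4, takes a point from camera to world coordinates). Camera axes: x right, y up, looking along -z (the intrinsics and any distortion apply to the point x, -y, -z); pixel columns grow to the right and rows downward; lengths in mm; the calibration is good to about 2 mm. A picture is of the moment at which its call begins: read the wrist's pose just before it. camera_model takes no time and is no camera call; for the wrist camera it gives the pose at the moment of the call.
- arm.job_done(): hands the job in; it is judged then, once.
The state is a dict: "clock": time; "joints": joint angles; "joint_vel": joint speeds; "joint_efforts": joint torques, N m; "position": TCP position; "ee_rot": TCP orientation; "contact_force": force on the tool from outside, world axes, zero at the start; "wrist_torque": the same for the moment, N m; "gripper_width": finger opening in mm; "grasp_force": force on a finger pad.
Only numpy, scipy, OpenCV 4.12 (cv2) and the standard library are available. Lean on these libraries where they do the work, as an engineer would, in place of code of your own. Each camera call takes 0.05 s, during which the arm holds its last target. There are 200 camera calls.

## Working session

There is one attempt and no reset: what is moved stays moved. The work goes in short steps, Python scripts to look and compute and a tool call to move; the robot and the scene stay as the last step left them, time stands still between calls to the robot, and variables do not carry over. Pictures are saved under pics/ and viewed, at most 10 in all, crops included, and the job is handed in when it is done.

Besides the shell and the picture viewer there is one more tool, called after "Emit:" as a command line: name --argument value ..., lists and objects as JSON in quotes. move_arm: Moves the arm, as the interface text tells. Its arguments: {"type":"object","properties":{"fingers":{"type":"array","items":{"type":"number"}},"travel":{"type":"array","items":{"type":"array","items":{"type":"number"}}},"dr":{"type":"array","items":{"type":"array","items":{"type":"number"}}}},"required":["fingers","travel","dr"]}

```bash
mkdir -p pics; python3 - <<'E'
from bench import arm
import cv2,numpy as np
for n in("scene","top"):
    im=arm.get_image(n); cv2.imwrite(f"pics/{n}0.png",im[:,:,::-1])
    m=arm.camera_model(n); print(n,np.round(m["intrinsics"],1).tolist(),m["k1"],np.round(m["pose"],3).tolist())
s=arm.read_state(); print(s)
E
```

```text
scene [[507.0, 0.0, 324.3], [0.0, 507.0, 238.7], [0.0, 0.0, 1.0]] -0.008509672809594358 [[-0.279, -0.833, 0.477, 1163.563], [0.96, -0.247, 0.131, 152.062], [0.009, 0.495, 0.869, 1087.961], [0.0, 0.0, 0.0, 1.0]]
top [[439.8, 0.0, 314.3], [0.0, 439.8, 238.8], [0.0, 0.0, 1.0]] -0.0497481013759863 [[0.0, 0.988, -0.157, 418.61], [-1.0, -0.002, -0.014, -5.449], [-0.014, 0.157, 0.988, 1251.524], [0.0, 0.0, 0.0, 1.0]]
{'clock': 0.1, 'joints': array([ 1.52758956e+00,  3.85445255e-01,  6.76322100e-03, -4.22674066e-04,
       -1.19401494e+00, -2.58633677e-01]), 'joint_vel': array([ 0.00053477,  0.00122863,  0.00222666,  0.00275814, -0.0008135 ,
        0.00083679]), 'joint_efforts': array([ 5.64174866e-05, -3.93320489e+01,  1.88929331e+01,  4.19785470e+00,
       -2.58245695e-03,  7.37031769e-06]), 'position': array([185.69261818, 596.57791977, 403.75353962]), 'ee_rot': array([ 9.88620956e-01, -1.50424945e-01, -9.31351468e-05,  9.65935243e-04]), 'contact_force': array([ 0.84443535,  0.14608465, -0.67022362]), 'wrist_torque': array([ 0.00660854,  0.03127245, -0.0195073 ]), 'grasp_force': 0.0, 'gripper_width': 85.3999702180722}
```

View pics/scene0.png

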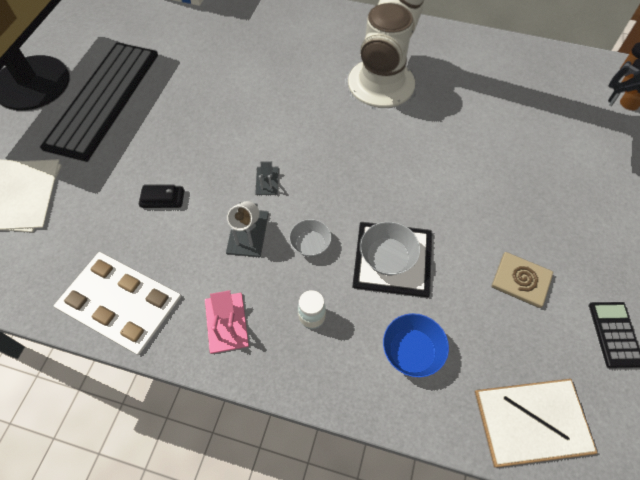

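View pics/top0.png

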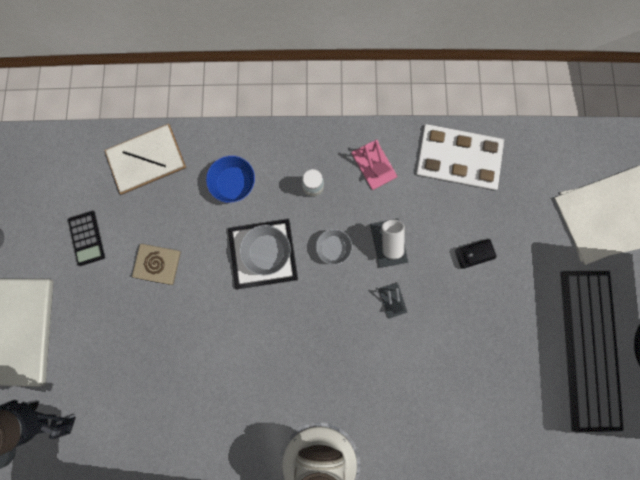

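The scene view shows these candidates:
- **Rests:** the white cup at scene (243,218) / top (394,240) lies in the large dark rest (247,233). There is also a small dark rest (267,180) and a pink one (227,320).
- **Dishes:** the large steel dish (390,250) stands on the light plate, with a small steel one at (311,238) and a blue one at (415,347).

By the description I choose the large dark rest and the large steel dish. I'll check that with one close crop.

```bash
python3 - <<'E'
import cv2,numpy as np
a=cv2.imread("pics/scene0.png")[160:270,200:300];b=cv2.imread("pics/top0.png")[200:330,350:430]
a=cv2.resize(a,None,fx=4.4,fy=4.4,interpolation=cv2.INTER_CUBIC);b=cv2.resize(b,None,fx=4,fy=4,interpolation=cv2.INTER_CUBIC)
H=max(a.shape[0],b.shape[0]);o=np.zeros((H,a.shape[1]+b.shape[1],3),np.uint8)
o[:a.shape[0],:a.shape[1]]=a;o[:b.shape[0],a.shape[1]:]=b
cv2.imwrite("pics/crop1.png",o);print(o.shape)
E
```

```text
(520, 760, 3)
```

View pics/crop1.png

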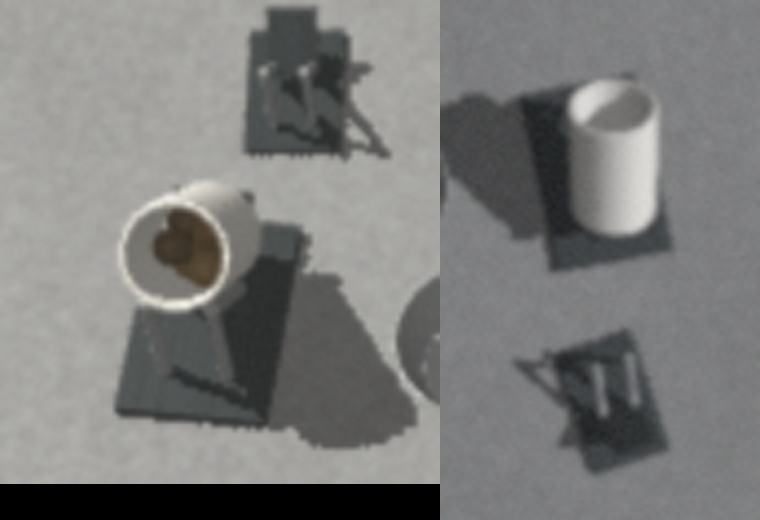

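The crop confirms it. The white cup, with brown nodules inside its mouth at scene (240,217), lies in the larger dark rest. Its mouth leans away from the robot, towards world +x. Next I measure.

```bash
cat > h.py <<'E'
from bench import arm
import cv2,numpy as np
from scipy.spatial.transform import Rotation as R
def ray(n,uv,m=None):
    m=m or arm.camera_model(n);K=np.array(m["intrinsics"]);P=np.array(m["pose"])
    d=np.array([(uv[0]-K[0,2])/K[0,0],(uv[1]-K[1,2])/K[1,1]]);s=d.copy()
    for _ in range(10): s=d/(1+m["k1"]*(s@s))
    v=P[:3,:3]@np.array([s[0],-s[1],-1]);return P[:3,3],v/np.linalg.norm(v)
def onz(n,uv,z,m=None):
    o,v=ray(n,uv,m);return o+v*(z-o[2])/v[2]
def tri(a,b):
    (o,v),(p,w)=a,b
    t=np.linalg.lstsq(np.c_[v,-w],p-o,rcond=None)[0];x,y=o+v*t[0],p+w*t[1]
    return (x+y)/2,np.linalg.norm(x-y)
def proj(n,X,m=None):
    m=m or arm.camera_model(n);K=np.array(m["intrinsics"]);P=np.array(m["pose"])
    c=P[:3,:3].T@(np.asarray(X)-P[:3,3]);s=np.array([c[0],-c[1]])/-c[2];s=s*(1+m["k1"]*(s@s));return K[:2,:2]@s+K[:2,2]
def go(p,Rm):   # print travel/dr from measured pose to TCP pose p,Rm
    s=arm.read_state();R0=R.from_quat(s["ee_rot"]);print("travel",np.round(R0.inv().apply(np.array(p)-s["position"]),1),"dr",np.round((R0.inv()*Rm).as_rotvec(),3))
E
python3 - <<'E'
from h import *
M,e=tri(ray("scene",(239.5,217.3)),ray("top",(393.5,226.8)));print("mouth",M,e)
for z in (0,8):
  print(z,[np.round(onz("top",((u-440)/4+350,v/4+200),z)[:2],1).tolist() for u,v in((520,95),(550,270),(672,250))])
# white-cup mask in top
im=cv2.imread("pics/top0.png");hsv=cv2.cvtColor(im,cv2.COLOR_BGR2HSV)
m=np.zeros(im.shape[:2],np.uint8);m[210:265,375:415]=(hsv[210:265,375:415,2]>150)*255
c=max(cv2.findContours(m,0,2)[0],key=cv2.contourArea);print(cv2.minAreaRect(c),cv2.boundingRect(c),c[:,0][np.argmax(c[:,0,1])])
sc=cv2.imread("pics/scene0.png")
# dish rims: print gray blobs
g=cv2.GaussianBlur(cv2.cvtColor(im,cv2.COLOR_BGR2GRAY),(3,3),0)
crop=np.hstack([cv2.resize(sc[205:305,340:445],None,fx=3.5,fy=3.5,interpolation=2),cv2.resize(im[210:295,220:305],(350,350),interpolation=2)])
cv2.imwrite("pics/dish.png",crop);print(crop.shape)
E
```

```text
mouth [ 630.28318575 -195.57937609  114.82124791] 3.0436719468417723
0 [[661.3, -148.6], [534.3, -167.5], [548.4, -255.0]]
8 [[659.7, -147.7], [533.6, -166.5], [547.6, -253.4]]
((397.5, 241.5), (31.0, 13.0), 90.0) (391, 226, 14, 32) [392 257]
(350, 718, 3)
```

View pics/dish.png

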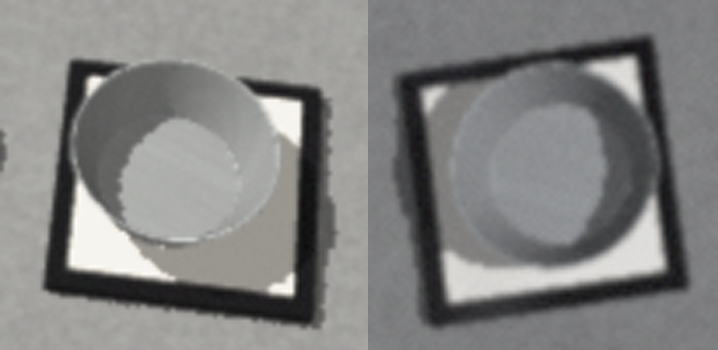

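The dish rim ellipse is centred at about scene (390,248) and top (265,250), on the black-framed plate.

```bash
cat >> h.py <<'E'
YAW=np.radians(8.8)
def ori(p,yaw=YAW,lean=0):  # tool z pitched p deg below horizontal towards yaw, y horizontal
    p=np.radians(p);z=np.array([np.cos(p)*np.cos(yaw),np.cos(p)*np.sin(yaw),-np.sin(p)]);y=np.array([np.sin(yaw),-np.cos(yaw),0])
    return R.from_matrix(np.c_[np.cross(y,z),y,z])
S=np.array([573.,-204.4,45]);A=np.array([np.sin(np.radians(40))*np.cos(YAW),np.sin(np.radians(40))*np.sin(YAW),np.cos(np.radians(40))])
MID=S+48*A
E
python3 - <<'E'
from h import *
print("dish rim",tri(ray("scene",(390.1,248.1)),ray("top",(264.9,249.8))),onz("top",(264.9,249.8),60),onz("scene",(390.1,248.1),60))
print(proj("top",S),proj("scene",S+90*A),proj("top",S+90*A))
go([430,250,420],ori(90)); 
z=ori(55).as_matrix()[:,2];print(MID,MID-155*z,MID-260*z)
E
```

```text
dish rim (array([578.03841748, 148.71041226,  56.39923196]), np.float64(2.414626896556126)) [577.76021749 147.05294609  60.        ] [579.79499669 149.89873837  60.        ]
[392.611679   251.98427628] [238.90767636 217.37348969] [392.87127116 227.06422158]
travel [336.3 258.3 -15.7] dr [ 0.002  0.    -0.456]
[ 603.49060604 -199.6798048    81.77013327] [ 515.63280647 -213.28091077  208.73870013] [ 456.11623257 -222.4945632   294.74966478]
```

Emit:
move_arm --fingers '[85,85,85,85,85,85,85,85,85,85]' --travel '[[336,258,-16],[336,258,-16],[336,258,-16],[336,258,-16],[336,258,-16],[336,258,-16],[336,258,-16],[336,258,-16],[336,258,-16],[336,258,-16]]' --dr '[[0,0,-0.456],[0,0,-0.456],[0,0,-0.456],[0,0,-0.456],[0,0,-0.456],[0,0,-0.456],[0,0,-0.456],[0,0,-0.456],[0,0,-0.456],[0,0,-0.456]]'

```text
clock: 1.1
position: [431.0, 248.1, 420.5]
ee_rot: [0.997, 0.075, -0.0, 0.0]
contact_force: [-0.2, -0.1, 0.3]
gripper_width: 84.9
grasp_force: 0.0
```

```bash
python3 - <<'E'
from h import *
s=arm.read_state();print(s["joints"],s["clock"],s["position"])
z=ori(55).as_matrix()[:,2]
go(MID-260*z,ori(55))
E
```

```text
[ 8.49461342e-01  1.54179989e-01 -2.71020499e-01 -1.91570286e-06
 -1.14634999e+00  8.70886462e-01] 1.1 [430.97355011 248.07992629 420.50485006]
travel [-45.2 469.  126. ] dr [ 0.002  0.611 -0.004]
```

Emit:
move_arm --fingers '[85,85,85,85,85,85,85,85,85,85]' --travel '[[-45,469,126],[-45,469,126],[-45,469,126],[-45,469,126],[-45,469,126],[-45,469,126],[-45,469,126],[-45,469,126],[-45,469,126],[-45,469,126]]' --dr '[[0,0.611,0],[0,0.611,0],[0,0.611,0],[0,0.611,0],[0,0.611,0],[0,0.611,0],[0,0.611,0],[0,0.611,0],[0,0.611,0],[0,0.611,0]]'

```text
clock: 2.1
position: [457.0, -114.1, 334.2]
ee_rot: [0.952, 0.072, 0.296, -0.019]
contact_force: [0.8, -1.3, -0.7]
gripper_width: 85.3
grasp_force: 0.0
```

```bash
python3 - <<'E'
from h import *
s=arm.read_state();print(s["joints"],s["clock"],s["position"])
z=ori(55).as_matrix()[:,2]
go(MID-260*z,ori(55))
cv2.imwrite("pics/w1.png",arm.get_image("wrist")[:,:,::-1])
m=arm.camera_model("wrist");np.save("w1.npy",m["pose"]);print(m)
for X in (S,MID,S+90*A): print(proj("wrist",X,m))
E
```

```text
[ 0.09182054  0.11210234 -0.59074852 -0.10454351 -0.26686255  1.72153963] 2.1 [ 457.04677711 -114.08021149  334.20439454]
travel [-36.7 106.9  23.4] dr [ 0.008  0.008 -0.001]
{'intrinsics': array([[378.708508  ,   0.        , 319.96408006],
       [  0.        , 378.708508  , 244.42516962],
       [  0.        ,   0.        ,   1.        ]]), 'k1': 0.01111699634027639, 'pose': array([[ 1.44882874e-01,  9.53387302e-01, -2.64691529e-01,
         5.43629123e+02],
       [-9.89439765e-01,  1.40745182e-01, -3.46373287e-02,
        -1.02937016e+02],
       [ 4.23126813e-03,  2.66914680e-01,  9.63710875e-01,
         3.54555912e+02],
       [ 0.00000000e+00,  0.00000000e+00,  0.00000000e+00,
         1.00000000e+00]])}
[449.54181199 330.82570493]
[462.18122276 284.86349123]
[475.53663995 236.50855468]
```

View pics/w1.png

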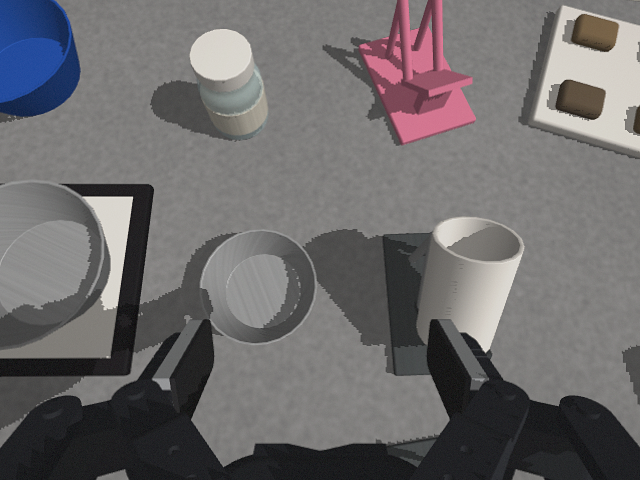

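The wrist view shows the cup mouth centred at about (477,240). I predicted (475,237), so the fit is good. The wrist joints favour a half-turned grasp, so I roll the tool by half a turn while moving to the pre-grasp.

Emit:
move_arm --fingers '[85,85,85,85,85,85,85,85,85,85]' --travel '[[0,0,0],[0,0,0],[0,0,0],[0,0,0],[0,0,0],[0,0,0],[0,0,0],[0,0,0],[0,0,0],[0,0,0]]' --dr '[[0,0,-0.15],[0,0,-0.3],[0,0,-0.45],[0,0,-0.6],[0,0,-0.75],[0,0,-0.9],[0,0,-1.05],[0,0,-1.2],[0,0,-1.35],[0,0,-1.5]]'

```text
clock: 3.15
position: [457.0, -106.6, 335.1]
ee_rot: [0.649, 0.7, 0.226, 0.193]
contact_force: [-0.6, -0.7, 0.2]
gripper_width: 85.1
grasp_force: 0.0
```

Emit:
move_arm --fingers '[85,85,85,85,85,85,85,85,85,85]' --travel '[[0,0,0],[0,0,0],[0,0,0],[0,0,0],[0,0,0],[0,0,0],[0,0,0],[0,0,0],[0,0,0],[0,0,0]]' --dr '[[0,0,-0.15],[0,0,-0.3],[0,0,-0.45],[0,0,-0.6],[0,0,-0.75],[0,0,-0.9],[0,0,-1.05],[0,0,-1.2],[0,0,-1.35],[0,0,-1.5]]'

```text
clock: 4.15
position: [456.1, -24.7, 359.1]
ee_rot: [0.128, 0.95, -0.023, 0.283]
contact_force: [0.4, -0.6, 0.4]
gripper_width: 85.1
grasp_force: 0.0
```

```bash
cat >> h.py <<'E'
FL=R.from_rotvec([0,0,np.pi])
def st():
    s=arm.read_state();M=R.from_quat(s["ee_rot"]).as_matrix();print("q",np.round(s["joints"],3),"t",s["clock"],"p",np.round(s["position"],1),"pitch",np.round(np.degrees(np.arcsin(-M[2,2])),1),"w",round(s["gripper_width"],1),"F",np.round(s["grasp_force"],1))
E
python3 - <<'E'
from h import *
st()
for p in (50,45,40):
  z=ori(p).as_matrix()[:,2];print(p,MID-260*z);go(MID-260*z,ori(p)*FL)
E
```

```text
q [ 0.074  0.04  -0.933  1.323 -0.16   3.095] t 4.15 p [456.1 -24.7 359.1] pitch 57.0 w 85.1 F 0.0
50 [ 438.33315666 -225.2475288   280.94168848]
travel [  10.6 -200.6   79.3] dr [-0.222 -0.114 -0.349]
45 [ 421.80702867 -227.80590859  265.61789638]
travel [  31.7 -207.8   83.6] dr [-0.237 -0.2   -0.34 ]
40 [ 406.6636224  -230.15023174  248.89491179]
travel [  52.5 -214.4   89.8] dr [-0.252 -0.286 -0.33 ]
```

Emit:
move_arm --fingers '[85,85,85,85,85,85,85,85,85,85]' --travel '[[0,0,0],[0,0,0],[0,0,0],[0,0,0],[0,0,0],[0,0,0],[0,0,0],[0,0,0],[0,0,0],[0,0,0]]' --dr '[[0,0,0.15],[0,0,0.3],[0,0,0.45],[0,0,0.6],[0,0,0.75],[0,0,0.9],[0,0,1.05],[0,0,1.2],[0,0,1.35],[0,0,1.5]]'

```text
clock: 5.15
position: [456.2, -25.2, 359.1]
ee_rot: [0.745, 0.604, 0.178, 0.221]
contact_force: [0.1, -1.0, 0.7]
gripper_width: 85.0
grasp_force: 0.0
```

```bash
python3 - <<'E'
from h import *
st()
go([440,-120,340],ori(80)); go([440,-120,340],ori(80)*R.from_rotvec([0,0,1.2]))
E
```

```text
q [ 0.075  0.041 -0.933  1.318 -0.16   1.589] t 5.15 p [456.2 -25.2 359.1] pitch 57.0 w 85.0 F 0.0
travel [-96.   -7.3  18.3] dr [ 0.399 -0.195  1.208]
travel [-96.   -7.3  18.3] dr [ 0.266 -0.468  2.383]
```

Emit:
move_arm --fingers '[85,85,85,85,85,85,85,85,85,85]' --travel '[[-96,-7,18],[-96,-7,18],[-96,-7,18],[-96,-7,18],[-96,-7,18],[-96,-7,18],[-96,-7,18],[-96,-7,18],[-96,-7,18],[-96,-7,18]]' --dr '[[0.4,-0.195,1.21],[0.4,-0.195,1.21],[0.4,-0.195,1.21],[0.4,-0.195,1.21],[0.4,-0.195,1.21],[0.4,-0.195,1.21],[0.4,-0.195,1.21],[0.4,-0.195,1.21],[0.4,-0.195,1.21],[0.4,-0.195,1.21]]'

```text
clock: 6.15
position: [441.2, -120.3, 341.1]
ee_rot: [0.993, 0.076, 0.086, -0.006]
contact_force: [-0.5, -0.9, 0.3]
gripper_width: 85.3
grasp_force: 0.0
```

```bash
python3 - <<'E'
from h import *
st()
go([440,-120,340],ori(80))
go([440,-160,340],ori(80)*R.from_rotvec([0,0,1.5]))
E
```

```text
q [ 0.088  0.13  -0.519 -0.016 -0.748  1.647] t 6.15 p [ 441.2 -120.3  341.1] pitch 80.1 w 85.3 F 0.0
travel [-1.4 -0.4  0.9] dr [ 0.     0.001 -0.001]
travel [-7.4 39.1 -0.2] dr [1.000e-03 1.000e-03 1.499e+00]
```

Recovered to a regular pose. Now I roll the other way, +π about tool z.

Emit:
move_arm --fingers '[85,85,85,85,85,85,85,85,85,85]' --travel '[[-7,39,0],[-7,39,0],[-7,39,0],[-7,39,0],[-7,39,0],[-7,39,0],[-7,39,0],[-7,39,0],[-7,39,0],[-7,39,0]]' --dr '[[0,0,0.15],[0,0,0.3],[0,0,0.45],[0,0,0.6],[0,0,0.75],[0,0,0.9],[0,0,1.05],[0,0,1.2],[0,0,1.35],[0,0,1.5]]'

```text
clock: 7.15
position: [440.0, -160.0, 339.7]
ee_rot: [0.778, -0.622, 0.059, -0.063]
contact_force: [0.0, 0.3, 0.4]
gripper_width: 85.3
grasp_force: 0.0
```

```bash
python3 - <<'E'
from h import *
st()
go([430,-225,320],ori(75)*FL)
E
```

```text
q [-0.008  0.152 -0.489 -0.037 -0.76   0.254] t 7.15 p [ 440.  -160.   339.7] pitch 80.1 w 85.3 F 0.0
travel [61.  27.1 16.1] dr [ 0.071 -0.07   1.638]
```

Emit:
move_arm --fingers '[85,85,85,85,85,85,85,85,85,85]' --travel '[[61,27,16],[61,27,16],[61,27,16],[61,27,16],[61,27,16],[61,27,16],[61,27,16],[61,27,16],[61,27,16],[61,27,16]]' --dr '[[0.01,-0.01,0.15],[0.01,-0.01,0.3],[0.02,-0.02,0.45],[0.03,-0.03,0.6],[0.03,-0.03,0.75],[0.04,-0.04,0.9],[0.05,-0.05,1.05],[0.05,-0.05,1.2],[0.06,-0.06,1.35],[0.07,-0.07,1.5]]'

```text
clock: 8.15
position: [430.6, -225.0, 320.2]
ee_rot: [-0.147, 0.981, 0.005, 0.131]
contact_force: [-0.3, 0.4, -0.2]
gripper_width: 85.0
grasp_force: 0.0
```

```bash
python3 - <<'E'
from h import *
st()
for p in (65,50,45):
  z=ori(p).as_matrix()[:,2]; print(p);go(MID-260*z,ori(p)*FL)
E
```

```text
q [-0.175  0.199 -0.452 -0.146 -0.679 -0.997] t 8.15 p [ 430.6 -225.   320.2] pitch 75.0 w 85.0 F 0.0
65
travel [-61.1 -10.3  19.5] dr [ 0.02  -0.173  0.141]
50
travel [ 3.  -1.3 39.8] dr [ 0.039 -0.435  0.138]
45
travel [23.   1.5 50.3] dr [ 0.045 -0.522  0.137]
```

Emit:
move_arm --fingers '[85,85,85,85,85,85,85,85,85,85]' --travel '[[3,0,7],[6,0,14],[9,0,21],[12,1,28],[15,1,35],[18,1,42],[23,1.5,50],[23,1.5,50],[23,1.5,50],[23,1.5,50]]' --dr '[[0.01,-0.07,0.02],[0.01,-0.15,0.04],[0.02,-0.22,0.06],[0.03,-0.3,0.08],[0.03,-0.37,0.1],[0.04,-0.45,0.12],[0.045,-0.522,0.137],[0.045,-0.522,0.137],[0.045,-0.522,0.137],[0.045,-0.522,0.137]]'

```text
clock: 9.15
position: [421.6, -228.4, 266.4]
ee_rot: [-0.074, 0.921, 0.03, 0.381]
contact_force: [0.3, -0.2, -0.4]
gripper_width: 85.0
grasp_force: 0.0
```

```bash
python3 - <<'E'
from h import *
st()
for p in (40,45,50):
  z=ori(p).as_matrix()[:,2]; print(p);go(MID-155*z,ori(p)*FL)
s=arm.read_state();im=arm.get_image("wrist");cv2.imwrite("pics/w2.png",im[:,:,::-1]);m=arm.camera_model("wrist")
for X in (S,MID,S+90*A): print(proj("wrist",X,m))
E
```

```text
q [-0.422  0.247 -0.366 -1.018 -0.472 -0.168] t 9.15 p [ 421.6 -228.4  266.4] pitch 45.1 w 85.0 F 0.0
40
travel [ 13.8   0.2 106.3] dr [ 0.004 -0.088  0.006]
45
travel [  0.2   0.2 105.7] dr [ 0.003 -0.001  0.006]
50
travel [-1.330e+01  1.000e-01  1.063e+02] dr [0.003 0.086 0.007]
[319.10075304 175.98812863]
[318.68105551 251.6690396 ]
[318.3443117  312.24823479]
```

View pics/w2.png

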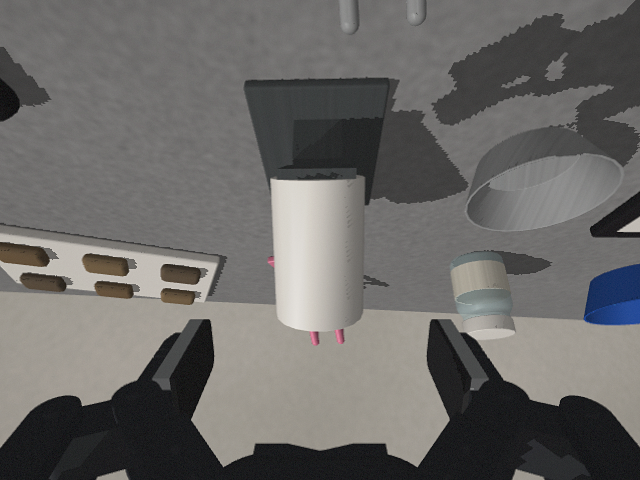

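The cup axis runs up the picture at column 319, with the foot end at row 177 and the mouth at row 325. It is centred between the fingers, so I advance.

Emit:
move_arm --fingers '[85,85,85,85,85,85,85,85]' --travel '[[0,0,20],[0,0,40],[0,0,60],[0,0,75],[0,0,90],[0,0,100],[0,0,108],[0,0,108]]' --dr '[[0,0,0],[0,0,0],[0,0,0],[0,0,0],[0,0,0],[0,0,0],[0,0,0],[0,0,0]]'

```text
clock: 10.0
position: [497.3, -216.6, 189.1]
ee_rot: [-0.073, 0.921, 0.03, 0.381]
contact_force: [0.1, -0.9, 0.9]
gripper_width: 85.1
grasp_force: 0.0
```

Emit:
move_arm --fingers '[70,60,50,50,50,50,50,50]' --travel '[[0,0,0],[0,0,0],[0,0,0],[0,0,0],[0,0,0],[0,0,0],[0,0,0],[0,0,0]]' --dr '[[0,0,0],[0,0,0],[0,0,0],[0,0,0],[0,0,0],[0,0,0],[0,0,0],[0,0,0]]'

```text
clock: 10.8
position: [496.7, -217.1, 190.7]
ee_rot: [-0.074, 0.921, 0.029, 0.382]
contact_force: [-3.9, -0.8, 5.7]
gripper_width: 57.0
grasp_force: 63.2
```

```bash
python3 - <<'E'
from h import *
st();s=arm.read_state();print(s["contact_force"])
np.savez("grasp.npz",p=s["position"],q=s["ee_rot"])
R0=R.from_quat(s["ee_rot"]);n=np.array([-.757,-.118,.643])
print("n,A,up in tool",R0.inv().apply(n),R0.inv().apply(A),R0.inv().apply([0,0,1]))
E
```

```text
q [-0.395  0.453 -0.263 -1.219 -0.406  0.033] t 10.8 p [ 496.7 -217.1  190.7] pitch 44.9 w 57.0 F 63.2
[-3.92091399 -0.80169091  5.72384522]
n,A,up in tool [ 0.08540288  0.00120095 -0.99655753] [-0.99632667 -0.00496467 -0.08548993] [-0.70828444 -0.0025165  -0.70592267]
```

Gripped at 57 mm and 63 N. Lifting.

Emit:
move_arm --fingers '[50,50,50,50,50,50,50,50,50,50]' --travel '[[-4,0,-4],[-10,0,-10],[-18,0,-18],[-27,0,-27],[-38,0,-38],[-50,0,-50],[-62,0,-62],[-75,0,-75],[-88,0,-88],[-95,0,-95]]' --dr '[[0,0,0],[0,0,0],[0,0,0],[0,0,0],[0,0,0],[0,0,0],[0,0,0],[0,0,0],[0,0,0],[0,0,0]]'

```text
clock: 11.8
position: [496.8, -215.9, 325.3]
ee_rot: [-0.074, 0.921, 0.03, 0.382]
contact_force: [0.8, -0.1, -1.5]
gripper_width: 57.1
grasp_force: 64.0
```

```bash
cat >> h.py <<'E'
def cupin():
    g=np.load("grasp.npz");R0=R.from_quat(g["q"]);return R0.inv().apply(MID-g["p"]),R0.inv().apply(A)
E
python3 - <<'E'
from h import *
st();s=arm.read_state();print(s["contact_force"]);c,a=cupin();print(c,a)
D=np.array([578.5,148.5,12])
for yaw in (.72,):
 for pit in (38,):
  for phi in (0,-1.0,-1.8,-2.1,-2.4):
   Q=ori(pit,yaw)*FL*R.from_rotvec([0,0,phi]);ax=Q.apply(a);rim=np.array([578.5+3,148.5-4,112]);p=rim-42*ax-Q.apply(c)
   print(phi,"tilt",np.degrees(np.arccos(ax[2])),"ax",ax.round(2),"p",p.round(1))
Q=ori(38,.72)*FL
p0=np.array([490,20,300.]);print("stage cup mid",p0+Q.apply(c));go(p0,Q)
E
```

```text
q [-0.257  0.242 -0.254 -0.741 -0.438 -0.574] t 11.8 p [ 496.8 -215.9  325.3] pitch 44.9 w 57.1 F 64.0
[ 0.82351968 -0.11183052 -1.48420387]
[  0.74066294   0.61611497 153.52693003] [-0.99632667 -0.00496467 -0.08548993]
0 tilt 33.09682463293266 ax [0.41 0.36 0.84] p [473.9  49.6 171.9]
-1.0 tilt 61.306438854779834 ax [-0.35  0.8   0.48] p [505.5  31.5 187.1]
-1.8 tilt 97.00392144310037 ax [-0.79  0.6  -0.12] p [523.5  40.5 212. ]
-2.1 tilt 109.89837641076917 ax [-0.85  0.4  -0.34] p [525.7  48.6 220.9]
-2.4 tilt 121.57836721595102 ax [-0.84  0.17 -0.52] p [524.9  58.4 228.4]
stage cup mid [580.20503416  99.9354534  204.89573339]
travel [ -4.  234.   39.5] dr [-0.421 -0.118 -0.37 ]
```

Emit:
move_arm --fingers '[50,50,50,50,50,50,50,50,50,50]' --travel '[[0,15,3],[-1,40,7],[-1,70,12],[-2,100,17],[-2,130,22],[-3,160,27],[-3,190,32],[-4,215,36],[-4,234,40],[-4,234,40]]' --dr '[[-0.03,-0.01,-0.03],[-0.08,-0.02,-0.07],[-0.13,-0.04,-0.11],[-0.18,-0.05,-0.16],[-0.23,-0.065,-0.2],[-0.29,-0.08,-0.25],[-0.34,-0.095,-0.3],[-0.39,-0.11,-0.34],[-0.421,-0.118,-0.37],[-0.421,-0.118,-0.37]]'

```text
clock: 12.8
position: [490.0, 21.2, 297.6]
ee_rot: [-0.317, 0.841, 0.156, 0.409]
contact_force: [-0.2, -0.6, -1.8]
gripper_width: 57.2
grasp_force: 64.4
```

```bash
python3 - <<'E'
from h import *
st();c,a=cupin()
s=arm.read_state();R0=R.from_quat(s["ee_rot"])
rim=np.array([581.5,144.5,115])
# rows: roll to phi while moving to pour position
Qp=ori(38,.72)*FL
go(s["position"],Qp)
P=[]
for phi in (-.6,-1.2,-1.6,-2.0,-2.4):
   Q=Qp*R.from_rotvec([0,0,phi]);ax=Q.apply(a);p=rim-42*ax-Q.apply(c);print(phi,R0.inv().apply(p-s["position"]).round(1),(R0.inv()*Q).as_rotvec().round(3))
cv2.imwrite("pics/s2.png",cv2.resize(arm.get_image("scene")[120:320,180:450,::-1],None,fx=2.5,fy=2.5))
E
```

```text
q [ 0.055  0.218 -0.309 -1.143 -0.567 -0.046] t 12.8 p [490.   21.2 297.6] pitch 38.1 w 57.2 F 64.4
travel [0. 0. 0.] dr [ 0.004 -0.002 -0.001]
-0.6 [85.   8.4 80.9] [ 0.004 -0.001 -0.601]
-1.2 [65.8 -6.5 80.8] [ 4.000e-03  1.000e-03 -1.201e+00]
-1.6 [49.7 -9.1 80.8] [ 0.004  0.002 -1.601]
-2.0 [33.8 -5.2 80.7] [ 0.004  0.003 -2.001]
-2.4 [20.7  4.5 80.8] [ 0.004  0.004 -2.401]
```

View pics/s2.png

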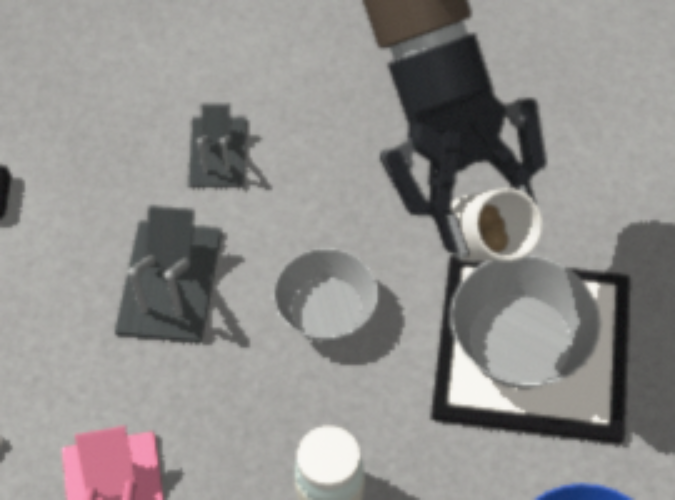

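The scene view shows the cup held just short of the dish with all the nodules inside, and the rest empty. I roll it at height first.

Emit:
move_arm --fingers '[50,50,50,50,50,50,50,50,50,50]' --travel '[[3,0,5],[6,1,10],[9,2,15],[12,2,20],[15,1,25],[18,0,30],[20,-1,36],[22,-3,42],[24,-5,47],[26,-6,50]]' --dr '[[0,0,-0.12],[0,0,-0.24],[0,0,-0.36],[0,0,-0.48],[0,0,-0.6],[0,0,-0.72],[0,0,-0.84],[0,0,-0.96],[0,0,-1.08],[0,0,-1.2]]'

```text
clock: 13.85
position: [512.2, 29.6, 246.6]
ee_rot: [0.737, -0.515, 0.105, -0.425]
contact_force: [0.3, -0.3, -2.2]
gripper_width: 56.8
grasp_force: 64.4
```

```bash
python3 - <<'E'
from h import *
st();c,a=cupin()
s=arm.read_state();R0=R.from_quat(s["ee_rot"]);ax=R0.apply(a);print("rim now",s["position"]+R0.apply(c)+42*ax,ax)
Qp=ori(38,.72)*FL
for phi,z in ((-1.3,135),(-1.4,120),(-1.6,115),(-1.8,115),(-2.0,115),(-2.2,115),(-2.4,115)):
   rim=np.array([581.5,144.5,z]);Q=Qp*R.from_rotvec([0,0,phi]);ax=Q.apply(a);p=rim-42*ax-Q.apply(c);print(phi,R0.inv().apply(p-s["position"]).round(1),(R0.inv()*Q).as_rotvec().round(3))
E
```

```text
q [ 0.023  0.334 -0.29  -1.286 -0.553  1.348] t 13.85 p [512.2  29.6 246.6] pitch 38.1 w 56.8 F 64.4
rim now [582.4152971  142.01639989 165.37042851] [-0.49328573  0.80172879  0.33749094]
-1.3 [ 6.1 18.9 19.6] [ 0.001 -0.002 -0.097]
-1.4 [ 9.7 25.8 28.8] [ 0.001 -0.002 -0.197]
-1.6 [ 8.6 21.7 31.9] [ 0.002 -0.002 -0.397]
-1.8 [ 4.7 14.5 31.9] [ 0.002 -0.002 -0.597]
-2.0 [-0.7  8.2 31.9] [ 0.002 -0.001 -0.797]
-2.2 [-7.1  3.2 31.8] [ 0.002 -0.001 -0.997]
-2.4 [-14.5  -0.5  31.8] [ 2.000e-03 -1.000e-03 -1.197e+00]
```

Emit:
move_arm --fingers '[50,50,50,50,50,50,50,50,50,50]' --travel '[[3,9,10],[6,19,20],[8,22,24],[10,26,29],[9,24,30],[9,22,32],[8,20,32],[7,18,32],[6,16,32],[5,15,32]]' --dr '[[0,0,-0.05],[0,0,-0.1],[0,0,-0.15],[0,0,-0.2],[0,0,-0.3],[0,0,-0.4],[0,0,-0.45],[0,0,-0.5],[0,0,-0.55],[0,0,-0.6]]'

```text
clock: 14.85
position: [523.3, 40.3, 215.0]
ee_rot: [0.856, -0.275, 0.226, -0.375]
contact_force: [0.8, -0.3, -1.6]
gripper_width: 57.2
grasp_force: 64.4
```

Emit:
move_arm --fingers '[50,50,50,50,50,50,50,50,50,50]' --travel '[[0,0,0],[0,0,0],[0,0,0],[0,-2,0],[-1,-3,0],[-1,-4,0],[-1,-4,0],[-1,-5,0],[-1,-6,0],[-1,-7,0]]' --dr '[[0,0,-0.02],[0,0,-0.04],[0,0,-0.06],[0,0,-0.08],[0,0,-0.1],[0,0,-0.12],[0,0,-0.14],[0,0,-0.16],[0,0,-0.18],[0,0,-0.2]]'

```text
clock: 15.85
position: [524.7, 45.7, 220.3]
ee_rot: [0.879, -0.188, 0.262, -0.351]
contact_force: [-0.8, -0.7, -1.8]
gripper_width: 57.4
grasp_force: 64.8
```

```bash
python3 - <<'E'
from h import *
st();c,a=cupin()
s=arm.read_state();R0=R.from_quat(s["ee_rot"]);ax=R0.apply(a);print("rim now",s["position"]+R0.apply(c)+42*ax,ax,s["contact_force"])
cv2.imwrite("pics/s3.png",np.hstack([cv2.resize(arm.get_image("scene")[190:300,330:450,::-1],(400,366)),cv2.resize(arm.get_image("top")[200:300,215:315,::-1],(366,366))]))
Qp=ori(38,.72)*FL
for phi in (-2.2,-2.4,-2.6):
   rim=np.array([581.5,144.5,115]);Q=Qp*R.from_rotvec([0,0,phi]);ax=Q.apply(a);p=rim-42*ax-Q.apply(c);print(phi,ax[2],R0.inv().apply(p-s["position"]).round(1),(R0.inv()*Q).as_rotvec().round(3))
E
```

```text
q [ 0.03   0.395 -0.277 -1.367 -0.537  2.234] t 15.85 p [524.7  45.7 220.3] pitch 38.0 w 57.4 F 64.8
rim now [580.96240393 144.4101072  114.17925138] [-0.83903946  0.47164336 -0.27122928] [-0.7812958  -0.66223684 -1.82798057]
-2.2 -0.4062458534284172 [-0.2 -8.8 -0.1] [ 0.001 -0.    -0.199]
-2.4 -0.5236642877907719 [ -2.7 -16.6  -0.1] [ 0.001 -0.    -0.399]
-2.6 -0.6181075737191604 [ -6.7 -23.8  -0.1] [ 0.001 -0.    -0.599]
```

View pics/s3.png

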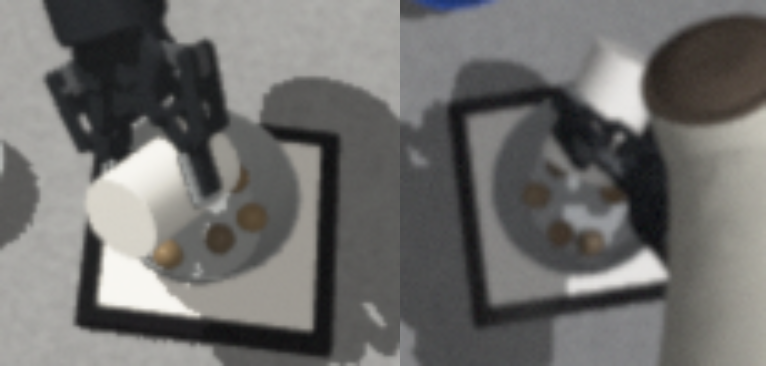

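At least four, probably five, nodules are already in the dish: top crop (536,195), (560,233), (592,240), (612,195) and maybe (553,168). I tip further to empty the cup.

Emit:
move_arm --fingers '[50,50,50,50,50,50,50,50,50,50]' --travel '[[0,-2,0],[0,-4,0],[0,-7,0],[0,-9,0],[-1,-11,0],[-2,-14,0],[-3,-17,0],[-4,-19,0],[-5,-22,0],[-7,-24,0]]' --dr '[[0,0,-0.06],[0,0,-0.12],[0,0,-0.18],[0,0,-0.24],[0,0,-0.3],[0,0,-0.36],[0,0,-0.42],[0,0,-0.48],[0,0,-0.54],[0,0,-0.6]]'

```text
clock: 16.95
position: [522.7, 65.8, 235.3]
ee_rot: [0.895, 0.081, 0.354, -0.258]
contact_force: [0.6, 0.9, -1.3]
gripper_width: 56.7
grasp_force: 64.8
```

Emit:
move_arm --fingers '[50,50,50,50,50,50,50]' --travel '[[0,0,0],[0,0,0],[0,0,0],[0,0,0],[0,0,0],[0,0,0],[0,0,0]]' --dr '[[0,0,0],[0,0,0],[0,0,0],[0,0,0],[0,0,0],[0,0,0],[0,0,0]]'

```text
clock: 17.65
position: [522.6, 65.6, 235.1]
ee_rot: [0.895, 0.079, 0.354, -0.258]
contact_force: [-0.4, -0.4, -0.7]
gripper_width: 57.2
grasp_force: 64.8
```

```bash
python3 - <<'E'
from h import *
st()
s=arm.read_state();R0=R.from_quat(s["ee_rot"]);print("up",R0.inv().apply([0,0,1]))
E
```

```text
q [ 0.087  0.366 -0.275 -1.33  -0.499  2.75 ] t 17.65 p [522.6  65.6 235.1] pitch 38.0 w 57.2 F 64.8
up [ 0.6746152  -0.40652729 -0.61614113]
```

Emit:
move_arm --fingers '[50,50,50,50,50,50,50]' --travel '[[5,-3,-5],[12,-7,-11],[20,-12,-19],[30,-18,-28],[40,-24,-37],[47,-28,-43],[54,-33,-49]]' --dr '[[0,0,0],[0,0,0],[0,0,0],[0,0,0],[0,0,0],[0,0,0],[0,0,0]]'

```text
clock: 18.35
position: [522.5, 66.3, 315.7]
ee_rot: [0.895, 0.079, 0.354, -0.259]
contact_force: [0.3, 0.5, -0.9]
gripper_width: 56.9
grasp_force: 64.8
```

```bash
python3 - <<'E'
from h import *
st()
Qp=ori(38,.72)*FL
for phi in (-1.4,0): go([490,20,320],Qp*R.from_rotvec([0,0,phi]))
E
```

```text
q [ 0.183  0.235 -0.246 -1.046 -0.484  2.371] t 18.35 p [522.5  66.3 315.7] pitch 38.0 w 56.9 F 64.8
travel [-19.2  27.2 -45.9] dr [ 0.    -0.     1.199]
travel [-19.2  27.2 -45.9] dr [ 0.000e+00 -1.000e-03  2.599e+00]
```

Emit:
move_arm --fingers '[50,50,50,50,50,50,50,50,50,50]' --travel '[[-2,3,-5],[-4,6,-9],[-6,9,-14],[-8,11,-18],[-10,14,-23],[-12,17,-28],[-14,19,-32],[-16,22,-37],[-18,25,-42],[-19,27,-46]]' --dr '[[0,0,0.13],[0,0,0.26],[0,0,0.39],[0,0,0.52],[0,0,0.65],[0,0,0.78],[0,0,0.91],[0,0,1.04],[0,0,1.17],[0,0,1.3]]'

```text
clock: 19.35
position: [489.8, 19.8, 319.6]
ee_rot: [0.76, -0.481, 0.124, -0.42]
contact_force: [0.5, -0.1, -1.5]
gripper_width: 57.4
grasp_force: 64.8
```

Emit:
move_arm --fingers '[50,50,50,50,50,50,50,50,50,50]' --travel '[[0,0,0],[0,0,0],[0,0,0],[0,0,0],[0,0,0],[0,0,0],[0,0,0],[0,0,0],[0,0,0],[0,0,0]]' --dr '[[0,0,0.13],[0,0,0.26],[0,0,0.39],[0,0,0.52],[0,0,0.65],[0,0,0.78],[0,0,0.91],[0,0,1.04],[0,0,1.17],[0,0,1.3]]'

```text
clock: 20.35
position: [490.0, 20.1, 319.7]
ee_rot: [-0.314, 0.842, 0.156, 0.41]
contact_force: [0.5, 0.2, -0.3]
gripper_width: 56.9
grasp_force: 64.8
```

```bash
python3 - <<'E'
from h import *
st()
cv2.imwrite("pics/s4.png",np.hstack([cv2.resize(arm.get_image("scene")[180:300,330:450,::-1],(390,390)),cv2.resize(arm.get_image("top")[200:300,215:315,::-1],(390,390))]))
g=np.load("grasp.npz");Qg=R.from_quat(g["q"])
go(g["p"]+[0,0,135],Qg)
E
```

```text
q [ 0.076  0.183 -0.298 -1.076 -0.567 -0.142] t 20.35 p [490.   20.1 319.7] pitch 38.0 w 56.9 F 64.8
travel [  88.3 -182.8 -122.9] dr [0.422 0.117 0.369]
```

View pics/s4.png

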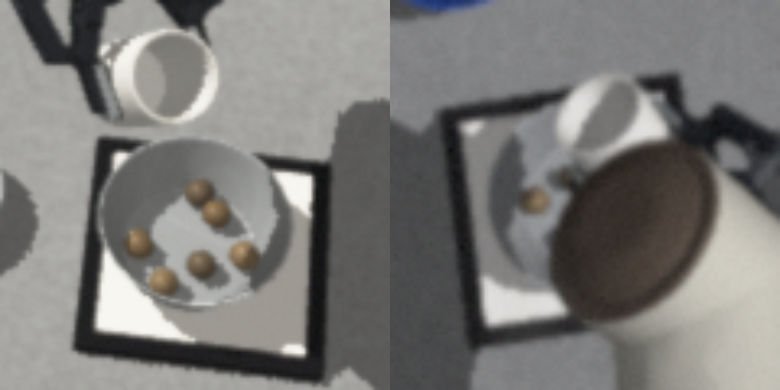

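All six nodules lie in the dish, at crop (200,193), (215,213), (138,243), (164,279), (201,264) and (245,255). The cup is empty, so I take it back along the same path.

Emit:
move_arm --fingers '[50,50,50,50,50,50,50,50,50,50]' --travel '[[5,-11,-7],[15,-30,-20],[25,-53,-35],[37,-76,-51],[48,-100,-67],[59,-122,-82],[70,-145,-98],[81,-168,-113],[88,-183,-123],[88,-183,-123]]' --dr '[[0.03,0.01,0.03],[0.07,0.02,0.06],[0.12,0.03,0.11],[0.17,0.05,0.15],[0.23,0.065,0.2],[0.28,0.08,0.25],[0.34,0.095,0.3],[0.39,0.11,0.34],[0.422,0.117,0.369],[0.422,0.117,0.369]]'

```text
clock: 21.45
position: [496.9, -218.7, 325.8]
ee_rot: [-0.074, 0.921, 0.028, 0.382]
contact_force: [0.7, 0.0, -0.6]
gripper_width: 57.0
grasp_force: 64.8
```

```bash
python3 - <<'E'
from h import *
st();g=np.load("grasp.npz");Qg=R.from_quat(g["q"]);n=np.array([-.757,-.118,.643])
for d in (A*40+n*30,A*2+n*1.5):go(g["p"]+d,Qg)
E
```

```text
q [-0.262  0.243 -0.252 -0.74  -0.438 -0.572] t 21.45 p [ 496.9 -218.7  325.8] pitch 44.9 w 57.0 F 64.8
travel [58.4  2.  62.1] dr [-0.002 -0.     0.001]
travel [93.8  2.2 93.8] dr [-0.002 -0.     0.001]
```

Emit:
move_arm --fingers '[50,50,50,50,50,50,50,50,50,50]' --travel '[[8,1,8],[22,1,22],[38,2,38],[52,2,52],[64,2,64],[74,2,74],[82,2,82],[86,2,86],[88,2,88],[88,2,88]]' --dr '[[0,0,0],[0,0,0],[0,0,0],[0,0,0],[0,0,0],[0,0,0],[0,0,0],[0,0,0],[0,0,0],[0,0,0]]'

```text
clock: 22.45
position: [497.1, -215.3, 201.6]
ee_rot: [-0.074, 0.921, 0.029, 0.383]
contact_force: [-0.2, -0.1, -0.3]
gripper_width: 57.2
grasp_force: 64.8
```

```bash
python3 - <<'E'
from h import *
st();s=arm.read_state();print(s["contact_force"]);g=np.load("grasp.npz");Qg=R.from_quat(g["q"]);n=np.array([-.757,-.118,.643])
for d in (A*2+n*1.5,A*0):go(g["p"]+d,Qg)
E
```

```text
q [-0.379  0.433 -0.264 -1.178 -0.402 -0.023] t 22.45 p [ 497.1 -215.3  201.6] pitch 44.9 w 57.2 F 64.8
[-0.17681439 -0.06747472 -0.27966412]
travel [ 6.4 -1.7  5.6] dr [0.001 0.    0.001]
travel [ 8.2 -1.7  7.3] dr [0.001 0.    0.001]
```

Emit:
move_arm --fingers '[50,50,50,50,50]' --travel '[[2,-1,2],[4,-1.5,3.5],[6,-1.5,5],[7.5,-1.5,6.5],[7.5,-1.5,6.5]]' --dr '[[0,0,0],[0,0,0],[0,0,0],[0,0,0],[0,0,0]]'

```text
clock: 22.95
position: [496.4, -217.2, 191.4]
ee_rot: [-0.073, 0.921, 0.029, 0.382]
contact_force: [-0.0, -0.1, -0.8]
gripper_width: 56.9
grasp_force: 64.8
```

```bash
python3 - <<'E'
from h import *
st();s=arm.read_state();print(s["contact_force"]);g=np.load("grasp.npz");Qg=R.from_quat(g["q"])
go(g["p"],Qg)
E
```

```text
q [-0.395  0.452 -0.263 -1.216 -0.407  0.029] t 22.95 p [ 496.4 -217.2  191.4] pitch 44.9 w 56.9 F 64.8
[-0.01595531 -0.14123643 -0.81757518]
travel [0.3 0.  0.7] dr [ 0. -0. -0.]
```

Emit:
move_arm --fingers '[57,59,62,66,70,75,80,85,85,85]' --travel '[[0,0,0],[0,0,0],[0,0,0],[0,0,0],[0,0,0],[0,0,0],[0,0,0],[0,0,0],[0,0,0],[0,0,0]]' --dr '[[0,0,0],[0,0,0],[0,0,0],[0,0,0],[0,0,0],[0,0,0],[0,0,0],[0,0,0],[0,0,0],[0,0,0]]'

```text
clock: 23.95
position: [496.5, -217.1, 191.7]
ee_rot: [-0.074, 0.921, 0.029, 0.382]
contact_force: [0.2, -0.3, -1.2]
gripper_width: 85.3
grasp_force: 0.0
```

Emit:
move_arm --fingers '[85,85,85,85,85,85,85,85,85,85]' --travel '[[0,0,-6],[0,0,-15],[0,0,-25],[0,0,-38],[0,0,-50],[0,0,-65],[0,0,-80],[0,0,-95],[0,0,-108],[0,0,-108]]' --dr '[[0,0,0],[0,0,0],[0,0,0],[0,0,0],[0,0,0],[0,0,0],[0,0,0],[0,0,0],[0,0,0],[0,0,0]]'

```text
clock: 24.95
position: [420.1, -229.1, 269.6]
ee_rot: [-0.074, 0.92, 0.028, 0.384]
contact_force: [-0.0, 0.3, 0.7]
gripper_width: 85.2
grasp_force: 0.0
```

```bash
python3 - <<'E'
from h import *
st()
im=arm.get_image("wrist")[:,:,::-1];sc=arm.get_image("scene")[:,:,::-1]
a=cv2.imread("pics/scene0.png")
b=np.vstack([cv2.resize(x[160:270,200:300],(270,297),interpolation=2) for x in(a,sc)])
o=np.hstack([cv2.resize(im,(500,375)),b[:375] if 0 else cv2.resize(b,(290,594))[:375]]) if 0 else None
cv2.imwrite("pics/end.png",np.hstack([np.vstack([cv2.resize(im,(500,375)),np.zeros((219,500,3),np.uint8)]),b]))
m=arm.camera_model("wrist")
for X in (S,MID,S+90*A): print(proj("wrist",X,m))
E
```

```text
q [-0.425  0.24  -0.367 -1.018 -0.474 -0.169] t 24.95 p [ 420.1 -229.1  269.6] pitch 44.8 w 85.2 F 0.0
[320.90668942 173.18995501]
[320.48307506 248.55136886]
[320.14457723 308.83155642]
```

View pics/end.png

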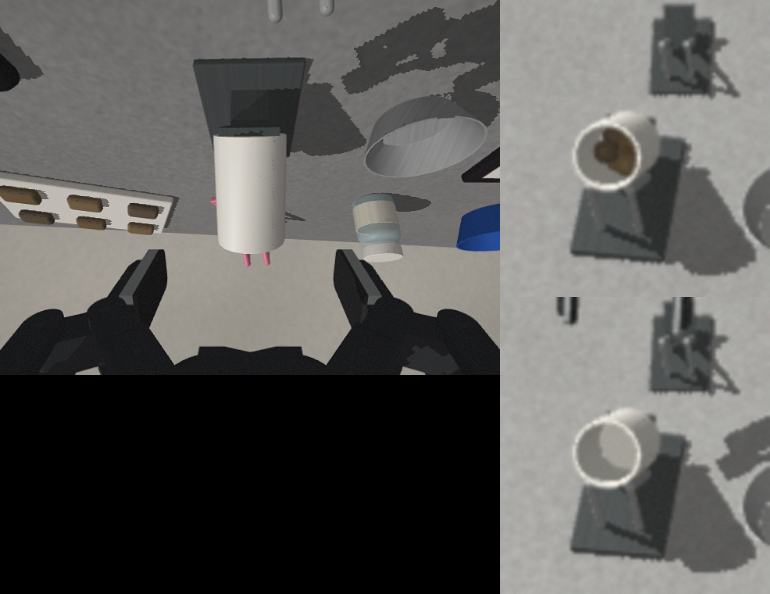

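The empty cup lies against the foot. Its mouth is at (608,155) in the comparison crop, against (607,156) at the start. The gripper is clear, so I hand the job in.

```bash
python3 -c "
from bench import arm
print(arm.job_done())"
```

```text
the job is handed in; nothing more can be done
None
```

I tipped all six nodules into the steel dish, put the empty cup back home in its rest and handed the job in at about 25 s; the hand-in returned no verdict.

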